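# Slide a flux tin along the fence into its sprung dock

### The job

Park the plain round metal flux tin in its dock: push it straight across against the face of the guide fence, then push it along the fence, always close to the fence, past the sprung roller and on until it bears firmly on the rubber buffer and the roller keeps it there. Keep the tin standing on the bench all the way, press gently (well under 20 N on fence and buffer), let go, and leave everything else where it is.

Things in the scene. Friction and masses are not known exactly. Their poses are not given: they have to be found in the camera images.
- tin_center (a point): Centre of the loose plain metal flux tin: an upright cylinder 50 mm across and 38 mm tall with a flat lid, about 0.2 kg. The point is on its axis, 19 mm above its underside. It starts near the fence's -y end, its axis 50 to 80 mm from the fence face and 75 to 120 mm before the fence's origin along the fence.
- fence: Fixed aluminium guide bar, 12 mm thick, 28 mm high, its face lined with a slippery plastic glide strip. Origin on the bench, in the plane of the face the tin slides on; x points into the bar (tin at negative x, touching at x = -0.025); y points along the face, the way the tin must travel; z up. The face runs from y = -0.18 to +0.20.
- lane_mid (a point): Point on the tin's path, 25 mm before the fence face at the fence's origin, 14 mm up; axes as the fence. Past it stands the sprung roller: 12 mm diameter, upright, free-turning, 32 mm before the buffer face, on a 1.2 N/mm spring. It leaves 46 mm to the fence for the 50 mm tin: a push of 3 to 6 N passes it; past it, it keeps the tin on the buffer.
- fence_far (a point): Far end of the fence face, 14 mm up. Before it a grey end stop (30 mm high) is clamped, its buffer face 75 to 130 mm back from this end along the fence; where is not reported: feel or see. Buffer: 30 mm wide, sprung, 2.5 N/mm, 6 mm to the hard stop; a push of about 10 N seats the tin. Its arm, with the roller, lies 68 to 93 mm out from the face and reaches 47 mm back from the buffer.
Things that resemble listed ones, but are neither listed nor needed, are in the scene too. Leave any pink look-alike of the part that bears tin_center alone.

How it is judged (in metres and radians):
On the way, in this order (a step that is already met when the one before it is completed fails the run):
1. the tin stands against the fence face (gap under 3 mm), before the fence's mid point (x of tin_center in the frame of fence between -0.028 and -0.021 m and y of tin_center in the frame of fence below -0.035 m), for 0.2 s.
2. the tin has passed the roller and bears on the rubber buffer (contact force between tin and buffer above 0.5 N and contact force between tin and roller above 1 N), for 0.2 s.
At the end, for the whole second after the job is handed in: The tin stands upright (within 0.1 rad) on the bench and at rest, against the fence (gap under 3 mm), held by the roller (over 1 N) against the rubber buffer (over 0.5 N), with the robot off it (all of step 2 and x of tin_center in the frame of fence above -0.028 m and angle between tin_center's own z axis and vertical below 0.1 rad and height (world z) of tin_center below 0.025 m and linear speed of tin below 0.01 m/s); the robot touches nothing.
It fails at once if the tin is lifted more than 8 mm or tipped more than 0.3 rad (height (world z) of tin_center above 0.027 m or angle between tin_center's own z axis and vertical above 0.3 rad).
It fails at once if from 25 mm before the fence's mid point on, the tin leaves the fence by more than 12 mm (y of tin_center in the frame of fence above -0.025 m and x of tin_center in the frame of fence below -0.037 m).
It fails at once if the tin is pressed against the buffer with more than 20 N (contact force between tin and buffer above 20 N).
It fails at once if the tin is pressed against the fence with more than 25 N (contact force between tin and fence above 25 N).
It fails at once if the yellow-capped bottle, the blue-capped bottle or the small fuse carton is moved more than 15 mm (distance of any of oil_bottle, fuse_box, thinner from where it was at the start of the episode above 0.015 m).
It also fails if it takes over 64 s, if anything falls off the work surface, if the arm or the gripper's body presses on something with over 40 N, if the wrist force passes 120 N, or if a joint passes its speed limit or range.

### The arm

A 6-joint arm with a two-finger parallel gripper is mounted at the origin on a cart in front of the work surface, level with it; the furniture and walls round the work are solid. World frame = base frame: x ahead of the robot, y to its left, z up, the work surface at z = 0. Lengths are in m, angles in degrees, forces in N, time in s.
With the tool pointing down it reaches from about 0.35 to 1 m from the base axis. Payload 7.1 kg.
Tool frame: the origin (TCP) lies at the very end of the fingers, on their centre line; the grasp point (between the pads) lies 19 mm behind it (ctrl.grip_depth is the z of the grasp point in the tool frame, in m); z points along the fingers, y is the line along which they close (so a half turn about z gives the same grasp; the last joint's range is limited). The gripper opens to 85 mm and grips with 20 to 120 N. Pads are 22 mm wide; open, the fingers measure 114 mm over their backs; the gripper's body (76 mm by 85 mm) begins 54 mm behind the grasp point. The pads swing forward as they close: fully open they stand 13 mm farther back than shut.
Start: joints at [-77.693, 24.242, 93.386, -0, 62.372, -1.089], TCP at [0.145, -0.608, 0.231] pointing down, gripper open.
Joint ranges: [-172.04, 172.04], [-51.8, 120.97], [4.93, 147.93], [-75.15, 255.16], [6.16, 154.13], [-145.62, 145.62]. Speed limits (degrees/s): [136.94, 136.94, 172.46, 180, 180, 180].

### API

Orientations are given as a 3x3 rotation matrix whose columns are the frame's x, y, z axes.
In Python, from rig import ctrl gives the robot as it stands.
- The arm moves only by the tool play_rows, never from a script. Its argument "series" is a list of rows, each an object with "dr": the turn, a rotation vector about the tool's x, y, z in rad, a list of three; "delta_pos": the shift along the tool's x, y, z in mm, a list of three; "hand": the gripper's target within -1 to 1 (fully open at 1, half-way at 0, shut at -1). In form: [{"dr": [rx, ry, rz], "delta_pos": [dx, dy, dz], "hand": hand}, ...]. A call has 1 to 8 rows; each row shifts and turns the commanded pose from where the row before left it, along the tool's axes as they then stand; what a row does not reach is not made up. A row lasts 1/8 s, in which the tool goes at most 62.5 mm and 10.7 degrees, less where a joint would pass 70% of its speed; a pose out of reach is approached as far as the arm can. A call is refused whole if a number of a shift passes 62.5 or a number of a turn 0.188, either way. A call with a gripper value outside its range is refused whole. The fingers move at their own pace and stop on an object; the grip force is fixed at half the most. Time passes only in rows, so rows that do not move let the fingers close. It gives the time, the measured TCP pose, the force, the opening and the grip force at its end, in the units of the state.
- ctrl.get_state(): the state, without advancing time (a new reading comes with each control period).
- ctrl.read_camera(name): name is "scene" or "side" or "wrist"; returns a dict with "img" (480x640x3 uint8, red, green, blue), "vertical_fov" (degrees; the focal length in pixels is half the picture's height over the tangent of half this angle, whatever the lens; pixels are square), "cx", "cy" (the principal point, pixels), "extrinsics" (4x4, takes a point from world to camera coordinates); the wrist camera has in their place "hand_eye" (4x4, takes a point from camera to tool coordinates, whose origin is the TCP and whose axes are the flange's). Camera axes: x right, y up, looking along -z (the intrinsics and any distortion apply to the point x, -y, -z); pixel columns grow to the right and rows downward; lengths in m; the calibration is good to about 2 mm. The wrist camera is an equidistant fisheye: a pixel r from the principal point sees the ray r / f radians off the axis. A picture is of the moment at which its call begins: read the wrist's pose just before it. There is no depth.
- ctrl.sign_off(): hands the job in; it is judged then, once.
The state is a dict: "time_s": time; "joints": joint angles; "joint_velocities": joint speeds; "joint_efforts": joint torques, N m; "tcp_pos": TCP position; "orientation": TCP orientation; "wrist_force": force on the tool from outside, world axes, zero at the start; "moment": the same for the moment, N m; "opening": finger opening in m; "finger_force": force on a finger pad.
Only numpy, scipy, OpenCV 4.12 (cv2) and the standard library are available. Lean on these libraries where they do the work, as an engineer would, in place of code of your own. Each camera call takes 0.05 s, during which the arm holds its last target. There are 200 camera calls.

## Working session

There is one attempt and no reset: what is moved stays moved. The work goes in short steps, Python scripts to look and compute and a tool call to move; the robot and the scene stay as the last step left them, time stands still between calls to the robot, and variables do not carry over. Pictures are saved under pics/ and viewed, at most 10 in all, crops included, and the job is handed in when it is done.

Besides the shell and the picture viewer there is one more tool, called after "Call:" as name(argument=value, ...), one argument or row to a line, values as JSON. play_rows: Moves the arm, as the interface text tells. Its arguments: {"type":"object","properties":{"series":{"type":"array"}},"required":["series"]}

```bash
mkdir -p pics; cat > h.py <<'E'
import numpy as np, cv2
from rig import ctrl
def grab(name,fn):
    s=ctrl.get_state(); c=ctrl.read_camera(name); cv2.imwrite('pics/'+fn,c['img'][:,:,::-1])
    np.save('pics/'+fn+'.npy',dict(c=c,s=s),allow_pickle=True); return s,c
def load(fn):
    d=np.load('pics/'+fn+'.npy',allow_pickle=True).item(); return d['s'],d['c']
def ray(s,c,u,v):
    f=240/np.tan(np.radians(c['vertical_fov'])/2); x=(u-c['cx']);y=(v-c['cy'])
    if 'hand_eye' in c:
        r=np.hypot(x,y); t=r/f; d=np.array([np.sin(t)*x/r,-np.sin(t)*y/r,-np.cos(t)])
        H=np.array(c['hand_eye']); R=np.array(s['orientation']); p=np.array(s['tcp_pos'])
        return p+R@H[:3,3], R@H[:3,:3]@d
    E=np.array(c['extrinsics']); R=E[:3,:3]; return -R.T@E[:3,3], R.T@np.array([x/f,-y/f,-1])
def onz(s,c,u,v,z):
    o,d=ray(s,c,u,v); return (o+d*(z-o[2])/d[2])[:3]
E
python3 - <<'E'
from h import *
for n in ('scene','side','wrist'):
    s,c=grab(n,n+'1.png'); print(n,{k:v for k,v in c.items() if k!='img'})
print(s)
a=[cv2.imread(f'pics/{n}1.png') for n in('scene','side','wrist')]
E
```

```text
scene {'vertical_fov': 53.15918342122813, 'cx': 328.5736887710934, 'cy': 236.15526955276164, 'extrinsics': array([[-0.84519865, -0.53399272,  0.02215883,  0.43914579],
       [ 0.25639736, -0.36874752,  0.89346833, -0.15050409],
       [-0.46893457,  0.76083969,  0.44857923, -0.7803945 ],
       [ 0.        ,  0.        ,  0.        ,  1.        ]])}
side {'vertical_fov': 54.52190067694445, 'cx': 314.2173610834552, 'cy': 234.62517373421713, 'extrinsics': array([[ 0.93819653, -0.34553499,  0.0198203 , -0.44469984],
       [ 0.21476881,  0.62613545,  0.74955237, -0.18871807],
       [-0.27140676, -0.69897065,  0.66164825, -0.713126  ],
       [ 0.        ,  0.        ,  0.        ,  1.        ]])}
wrist {'vertical_fov': 65.70646984690485, 'cx': 317.80264999372775, 'cy': 242.3372417621103, 'hand_eye': array([[-8.32197067e-04,  9.46366283e-01,  3.23094669e-01,
         8.34393573e-02],
       [ 9.99999604e-01,  6.85447528e-04,  5.67983087e-04,
        -2.37876460e-04],
       [ 3.16055601e-04,  3.23095014e-01, -9.46366479e-01,
        -1.42482800e-01],
       [ 0.00000000e+00,  0.0000000
[... 170 characters left out ...]
6e+01, -1.09065298e+00]), 'joint_velocities': array([-0.05284014, -0.12086058, -0.0371179 ,  0.08377013,  0.01444017,
        0.05170274]), 'joint_efforts': array([-8.18861845e-04, -5.58427799e+01, -2.82444888e+01, -2.59589427e-05,
        3.07442664e-03,  1.62861681e-05]), 'tcp_pos': array([ 0.14470742, -0.60752261,  0.23062073]), 'orientation': array([[ 9.72795815e-01,  2.31664051e-01, -2.63182281e-04],
       [ 2.31664194e-01, -9.72794905e-01,  1.33213792e-03],
       [ 5.25860855e-05, -1.35686811e-03, -9.99999078e-01]]), 'wrist_force': array([-1.15620555,  0.65207729, -0.44046095]), 'moment': array([0.01513047, 0.00087549, 0.0253333 ]), 'finger_force': 0.0, 'opening': 0.0850877551180317}
```

View pics/scene1.png

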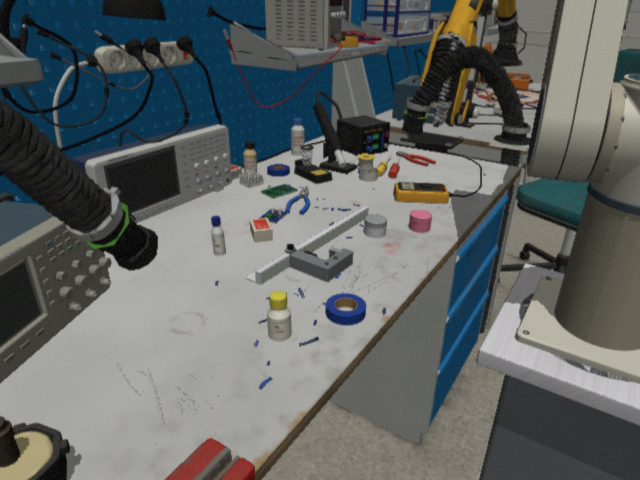

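View pics/side1.png

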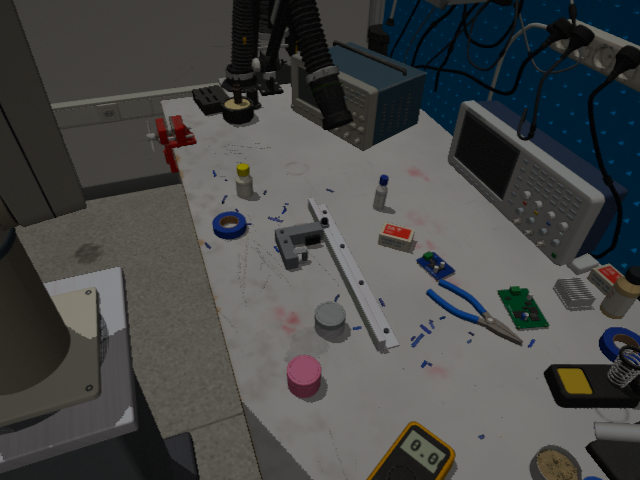

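View pics/wrist1.png

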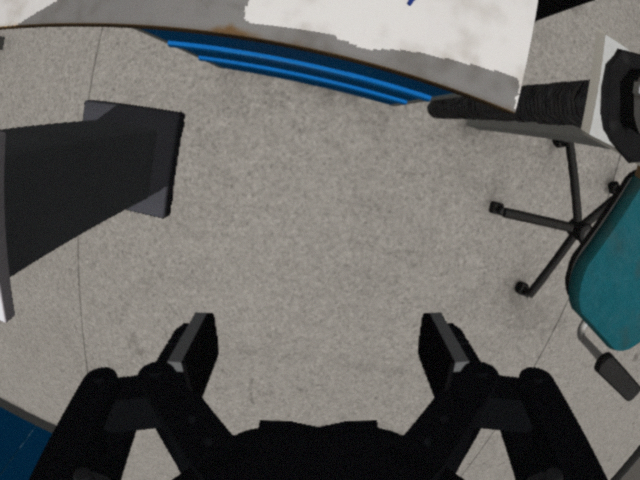

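Scene picture: grey tin at (375,225), pink look-alike at (420,221), spool at (367,165), fence from (255,275) to (368,212), end stop at (320,262). Side picture: tin at (330,318), pink at (304,375), brown round at (556,463), fence from (312,200) to (392,345), stop at (300,243). The grey plain one with no pink is the tin; I'll check it in one close crop of both views.

```bash
python3 - <<'E'
import cv2,numpy as np
a=cv2.imread('pics/side1.png')[190:390,250:420]; b=cv2.imread('pics/scene1.png')[200:290,240:440]
a=cv2.resize(a,None,fx=3,fy=3,interpolation=cv2.INTER_CUBIC)   # 510x600
b=cv2.resize(b,None,fx=4,fy=4,interpolation=cv2.INTER_CUBIC)
cv2.imwrite('pics/cs.png',a)
cv2.imwrite('pics/cb.png',b)
E
```

```text
(no output)
```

View pics/cs.png

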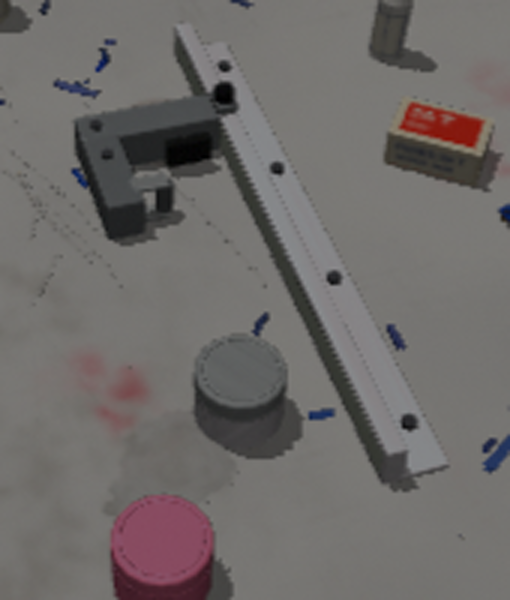

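View pics/cb.png

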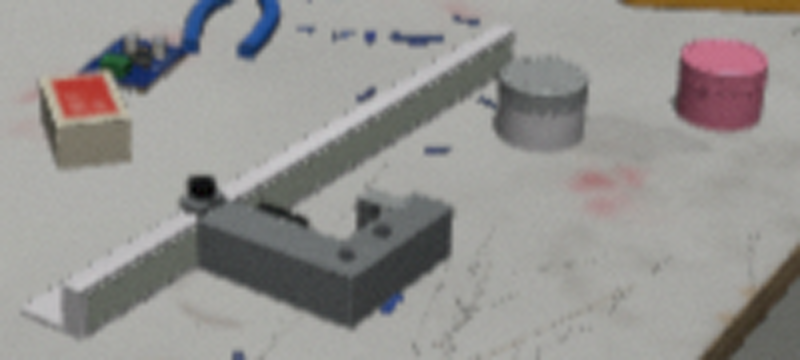

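The crops show the plain grey tin (side lid centre ≈ (330,314), scene ≈ (375.5,221)), the pink one apart, the stop's black buffer near side (312,240), and the roller near side (304,254). Now casting rays.

```bash
cat >> h.py <<'E'
def tri(*rs):
    A=np.zeros((3,3));b=np.zeros(3)
    for o,d in rs:
        d=d/np.linalg.norm(d);P=np.eye(3)-np.outer(d,d);A+=P;b+=P@o
    x=np.linalg.solve(A,b); return x,[np.linalg.norm(np.cross(x-o,d/np.linalg.norm(d))) for o,d in rs]
E
python3 - <<'E'
from h import *
np.set_printoptions(precision=4,suppress=True)
s,S=load('side1.png'); _,C=load('scene1.png')
S_=lambda x,y:(250+x/3,190+y/3); C_=lambda x,y:(240+x/4,200+y/4)
for n,a,b,z in [('tin',(241,372),(542,84),.038),('far',(177,25),(85,293),.028),('near',(384,455),(514,33),.028),('pink',(162,541),(722,62),.038)]:
    print(n,tri(ray(s,S,*S_(*a)),ray(s,C,*C_(*b))),onz(s,S,*S_(*a),z),onz(s,C,*C_(*b),z))
print('buf top',onz(s,S,*S_(190,140),.028),onz(s,S,*S_(190,165),.008))
E
```

```text
tin (array([ 0.4627, -0.1007,  0.0324]), [np.float64(0.0013003434018972622), np.float64(0.001300343401896984)]) [ 0.4621 -0.1042  0.038 ] [ 0.4557 -0.0887  0.038 ]
far (array([0.5358, 0.2056, 0.0266]), [np.float64(0.002308884161136641), np.float64(0.002308884161136545)]) [0.5375 0.206  0.028 ] [0.5309 0.2088 0.028 ]
near (array([ 0.5155, -0.1695,  0.0251]), [np.float64(0.00045287441306345803), np.float64(0.0004528744130633547)]) [ 0.5147 -0.171   0.028 ] [ 0.5118 -0.163   0.028 ]
pink (array([ 0.3899, -0.1835,  0.0333]), [np.float64(0.00016850862907823096), np.float64(0.00016850862907825498)]) [ 0.3891 -0.1863  0.038 ] [ 0.3861 -0.1733  0.038 ]
buf top [0.5043 0.0887 0.028 ] [0.5039 0.0868 0.008 ]
```

Call:
play_rows(
  series=[
    {"dr":[0,0,0.144],"delta_pos":[0,0,0],"hand":-1},
    {"dr":[0,0,0.144],"delta_pos":[0,0,0],"hand":-1},
    {"dr":[0,0,0],"delta_pos":[17.3,-44.4,0.8],"hand":-1},
    {"dr":[0,0,0],"delta_pos":[17.3,-44.4,0.8],"hand":-1},
    {"dr":[0,0,0],"delta_pos":[17.3,-44.4,0.8],"hand":-1},
    {"dr":[0,0,0],"delta_pos":[17.3,-44.4,0.8],"hand":-1},
    {"dr":[0,0,0],"delta_pos":[17.3,-44.4,0.8],"hand":-1},
    {"dr":[0,0,0],"delta_pos":[17.3,-44.4,0.8],"hand":-1},
  ],
)

```text
time_s: 1.15
tcp_pos: [0.2632, -0.3461, 0.2265]
orientation: [[0.999, -0.055, 0.0], [-0.055, -0.999, 0.0], [0.0, -0.0, -1.0]]
wrist_force: [-0.4, -0.7, 0.8]
opening: 0.0
finger_force: 0.0
```

Call:
play_rows(
  series=[
    {"dr":[0,0,0],"delta_pos":[17.3,-44.4,0.8],"hand":-1},
    {"dr":[0,0,0],"delta_pos":[17.3,-44.4,0.8],"hand":-1},
    {"dr":[0,0,0],"delta_pos":[17.3,-44.4,0.8],"hand":-1},
    {"dr":[0,0,0],"delta_pos":[17.3,-44.4,0.8],"hand":-1},
    {"dr":[0,0,0],"delta_pos":[17.3,-44.4,0.8],"hand":-1},
    {"dr":[0,0,0],"delta_pos":[17.3,-44.4,0.8],"hand":-1},
    {"dr":[0,0,0],"delta_pos":[17.3,-44.4,0.8],"hand":-1},
    {"dr":[0,0,0],"delta_pos":[17.3,-44.4,0.8],"hand":-1},
  ],
)

```text
time_s: 2.15
tcp_pos: [0.4208, 0.0012, 0.2202]
orientation: [[0.999, -0.054, 0.0], [-0.054, -0.999, -0.0], [0.0, 0.0, -1.0]]
wrist_force: [0.6, -1.1, -0.8]
opening: 0.0002
finger_force: 0.0
```

```bash
python3 - <<'E'
from h import *
s,c=grab('wrist','w2.png'); print(s['tcp_pos'],s['orientation'],s['wrist_force'],s['opening'],s['joints'])
E
```

```text
[0.42078583 0.00116278 0.22019003] [[ 9.98541855e-01 -5.39817018e-02  3.73379245e-04]
 [-5.39816747e-02 -9.98541923e-01 -8.23163315e-05]
 [ 3.77278404e-04  6.20406655e-05 -9.99999927e-01]] [ 0.59811691 -1.10644802 -0.77724754] 0.00015879070073925334 [-1.45924600e+00  7.68625840e+00  1.18567925e+02 -5.17261490e-03
  5.37243102e+01  9.16382408e+01]
```

View pics/w2.png

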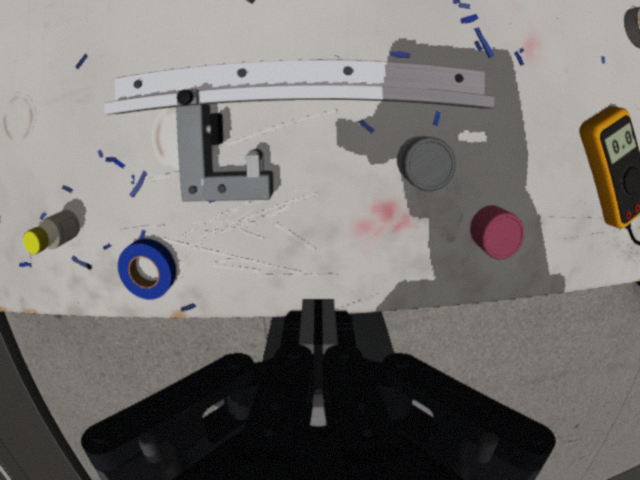

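Wrist picture: tin lid at (429,163), fence bar's face edge from (105,113) to (494,107), stop with buffer at about (215,127), roller at (254,160), pink tin at (497,232).

```bash
python3 - <<'E'
from h import *
np.set_printoptions(precision=4,suppress=True)
s,c=load('w2.png'); g=cv2.cvtColor(c['img'],cv2.COLOR_RGB2GRAY)
for u in (115,150,280,340,420,480): print(u,g[80:124,u])
print('row127',g[127,200:240]); print('row160',g[160,235:275]);print('row185',g[185,255:290])
cr=cv2.HoughCircles(g[120:210,380:480],cv2.HOUGH_GRADIENT,1.5,50,param1=80,param2=15,minRadius=18,maxRadius=32); print(cr)
u,v=cr[0,0,:2]+[380,120]
print('tin',onz(s,c,u,v,.038))
E
```

```text
115 [188 186 191 191 193 188 189 189 190 185 187 189 187 185 192 185 186 187
 188 181 168 172 188 193 192 191 195 190 194 194 192 184 154 117 148 174
 177 181 178 178 179 179 179 181]
150 [193 192 193 194 193 191 188 193 193 193 192 192 184 161 128 125 157 185
 195 192 192 191 195 191 191 192 187 164 113 115 158 178 181 181 183 177
 182 183 180 182 183 183 182 183]
280 [193 188 170 139 126 138 168 188 192 194 192 194 191 194 194 194 194 184
 152 116 133 165 178 180 177 179 180 178 176 180 179 177 180 178 180 179
 178 177 178 179 177 177 173 176]
340 [193 188 161 132 130 155 185 192 195 192 193 194 192 193 193 195 191 174
 117 103 162 180 180 178 179 180 181 180 179 179 182 180 182 180 179 178
 181 174 141 111 101 100  99 101]
420 [126 124 127 125 131 129 130 126 123 122 125 123 123 120 123 120 124 126
 128 123 102  79  65  86 101 101 103 101 106 101  97 103 101 102 100 100
 100 100 101  99 101 105  99 100]
480 [130 134 132 132 134 136 132 132 131 130 135 132 134 131 117 118 126 126
 126 128 128 127 127 125 126 108  76  61  74  95  99 101 100 102  99 101
 101 102 103  97 103  99 100 103]
row127 [116  95  59  40  32  51  83 112 129 123  86  41  28  17  20  21  15  18
   9   9   9   9  38  86 100  99 100 103 101  97 109 137 168 177 181 179
 178 180 181 180]
row160 [178 179 181 181 178 180 176 178 179 180 175 164 160 161 163 159 162 167
 164 162 162 161 155 127  76  72  83  81  72  89  97 101 104 101 107 137
 170 178 181 177]
row185 [122 118 124 122 118 121 122 121 120 120 123 120 117  96  59  32  26  39
  69  91 100  96 102 107 120 133 164 173 180 179 176 178 178 176 181]
[[[44.25 39.75 27.75]]]
tin [ 0.4662 -0.0963  0.038 ]
```

```bash
python3 - <<'E'
from h import *
np.set_printoptions(precision=4,suppress=True)
s,c=load('w2.png')
P=np.array([onz(s,c,u,v,.028)[:2] for u,v in [(115,111.7),(150,107.2),(280,98),(340,97.5),(420,100.5),(480,105.7)]])
m=P.mean(0); d=np.linalg.svd(P-m)[2][0]; d*=np.sign(d[1]); n=np.array([d[1],-d[0]])
print(P,d,np.degrees(np.arctan2(d[0],d[1])),(P-m)@n)
near=onz(s,c,494,106.5,.028)[:2]; far=onz(s,c,104.5,112.5,.028)[:2]
print('ends y',(near-m)@d,(far-m)@d)
o=m+d*(((near-m)@d+.18)+((far-m)@d-.20))/2; print('origin',o)
F=lambda p:((p[:2]-o)@n,(p[:2]-o)@d)
print('tin',F(onz(s,c,424.25,159.75,.038)),'alt',F(onz(s,c,429,163.5,.038)))
for z in(.015,.02,.025): print('buf',z,F(onz(s,c,222,127,z)))
print('arm end',F(onz(s,c,269,185,.03)),'roller',F(onz(s,c,254,152,.02)), 'pink',F(onz(s,c,497,231,.038)))
E
```

```text
[[ 0.5353  0.1935]
 [ 0.5331  0.1539]
 [ 0.5262  0.0292]
 [ 0.5235 -0.0236]
 [ 0.5199 -0.0961]
 [ 0.5169 -0.156 ]] [0.0527 0.9986] 3.0235846931120376 [ 0.0002  0.     -0.0002 -0.0002  0.      0.0002]
ends y -0.18820155912734535 0.18965145921557525
origin [0.5253 0.0075]
tin (np.float64(-0.053603176337098116), np.float64(-0.10680192079476453)) alt (np.float64(-0.056831788436308685), np.float64(-0.11148039248170366))
buf 0.015 (np.float64(-0.024535164846825122), np.float64(0.07850123520663982))
buf 0.02 (np.float64(-0.02448056686866068), np.float64(0.07720402872307056))
buf 0.025 (np.float64(-0.02442596889049613), np.float64(0.07590682223950132))
arm end (np.float64(-0.07897486476624153), np.float64(0.03293177842175677)) roller (np.float64(-0.04921522000239622), np.float64(0.04746336978262645)) pink (np.float64(-0.11997199103154044), np.float64(-0.1890046601059762))
```

Call:
play_rows(
  series=[
    {"dr":[0,0,0],"delta_pos":[-3.5,24.3,42],"hand":-1},
    {"dr":[0,0,0],"delta_pos":[-3.5,24.3,42],"hand":-1},
    {"dr":[0,0,0],"delta_pos":[-3.5,24.3,42],"hand":-1},
    {"dr":[0,0,0],"delta_pos":[-3.5,24.3,42],"hand":-1},
    {"dr":[0,0.14,0],"delta_pos":[0,0,0],"hand":-1},
    {"dr":[0,0,0],"delta_pos":[-2.7,0,19.3],"hand":-1},
    {"dr":[0,0,0],"delta_pos":[-2.7,0,19.3],"hand":-1},
    {"dr":[0,0,0],"delta_pos":[0,0,0],"hand":-1},
  ],
)

```text
time_s: 3.2
tcp_pos: [0.4003, -0.0966, 0.0122]
orientation: [[0.989, -0.054, 0.137], [-0.054, -0.999, -0.007], [0.137, -0.001, -0.991]]
wrist_force: [0.1, -0.3, 0.2]
opening: 0.0003
finger_force: 0.0
```

```bash
python3 - <<'E'
from h import *
s,c=grab('wrist','w3.png'); print(s['tcp_pos'],s['orientation'],s['wrist_force'])
E
```

```text
[ 0.40031029 -0.0965634   0.01220116] [[ 9.89102858e-01 -5.44635756e-02  1.36781778e-01]
 [-5.40419277e-02 -9.98515534e-01 -6.79696596e-03]
 [ 1.36948917e-01 -6.69052512e-04 -9.90577885e-01]] [ 0.1367319  -0.27850602  0.22804661]
```

View pics/w3.png

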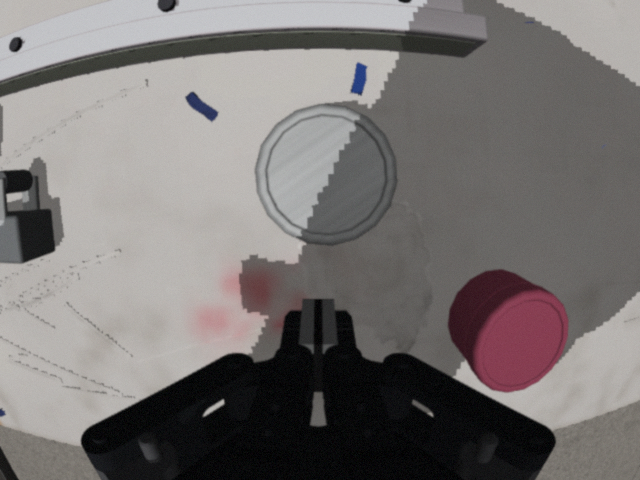

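The tin is straight ahead of the shut fingers: lid centre ≈ (326,174), radius ≈ 71 px, fingertips at (318,302), pink tin clear at (508,330).

```bash
cat >> h.py <<'E'
o_f=np.array([.5253,.0075]);d_f=np.array([.0527,.9986]);n_f=np.array([.9986,-.0527])
def F(p): q=np.array(p[:2])-o_f; return np.round([q@n_f,q@d_f],4)
E
python3 - <<'E'
from h import *
s,c=load('w3.png')
print('tin',F(onz(s,c,326,174,.038)),[F(onz(s,c,*p,.038)) for p in((255,174),(397,174),(326,103),(326,245))])
print('tcp',F(s['tcp_pos']))
print('edge',[F(onz(s,c,*p,.028)) for p in((100,56),(200,37),(300,28),(430,33))])
E
```

```text
tin [-0.0573 -0.1131] [array([-0.057 , -0.0888]), array([-0.057 , -0.1376]), array([-0.0328, -0.1132]), array([-0.0818, -0.1131])]
tcp [-0.1193 -0.1105]
edge [array([-0.0027, -0.0187]), array([-0.0017, -0.0648]), array([-0.0008, -0.1038]), array([-0.0005, -0.1538])]
```

Call:
play_rows(
  series=[
    {"dr":[0,0,0],"delta_pos":[10.9,1.3,1.5],"hand":-1},
    {"dr":[0,0,0],"delta_pos":[10.9,1.3,1.5],"hand":-1},
    {"dr":[0,0,0],"delta_pos":[4,0,0.55],"hand":-1},
    {"dr":[0,0,0],"delta_pos":[4,0,0.55],"hand":-1},
    {"dr":[0,0,0],"delta_pos":[4,0,0.55],"hand":-1},
    {"dr":[0,0,0],"delta_pos":[4,0,0.55],"hand":-1},
    {"dr":[0,0,0],"delta_pos":[4,0,0.55],"hand":-1},
    {"dr":[0,0,0],"delta_pos":[4,0,0.55],"hand":-1},
  ],
)

```text
time_s: 4.25
tcp_pos: [0.4475, -0.1018, 0.0133]
orientation: [[0.989, -0.054, 0.139], [-0.054, -0.999, -0.008], [0.14, 0.0, -0.99]]
wrist_force: [-1.8, 0.0, 2.4]
opening: -0.0005
finger_force: 0.8
```

Call:
play_rows(
  series=[
    {"dr":[0,0,0],"delta_pos":[2,0,0.28],"hand":-1},
    {"dr":[0,0,0],"delta_pos":[2,0,0.28],"hand":-1},
    {"dr":[0,0,0],"delta_pos":[0,0,0],"hand":-1},
  ],
)

```text
time_s: 4.62
tcp_pos: [0.4515, -0.1021, 0.0133]
orientation: [[0.989, -0.054, 0.14], [-0.054, -0.999, -0.008], [0.14, 0.0, -0.99]]
wrist_force: [-0.7, -0.0, -0.5]
opening: 0.0001
finger_force: 0.2
```

```bash
python3 - <<'E'
from h import *
s,c=grab('wrist','w4.png'); print(F(s['tcp_pos']),s['tcp_pos'],s['wrist_force'])
g=cv2.cvtColor(c['img'],cv2.COLOR_RGB2GRAY)
cr=cv2.HoughCircles(g,cv2.HOUGH_GRADIENT,1.5,50,param1=80,param2=30,minRadius=55,maxRadius=85); print(cr[0,:4])
for u,v,r in cr[0,:3]: print(F(onz(s,c,u,v,.038)))
E
```

```text
[-0.0679 -0.1133] [ 0.45148202 -0.10207744  0.01333478] [-0.72956846 -0.02193713 -0.5344104 ]
[[317.25 245.25  67.6 ]
 [243.75 143.25  70.9 ]
 [408.75  69.75  59.2 ]]
[-0.0308 -0.1128]
[ 0.0052 -0.0875]
[ 0.0321 -0.1452]
```

View pics/w4.png

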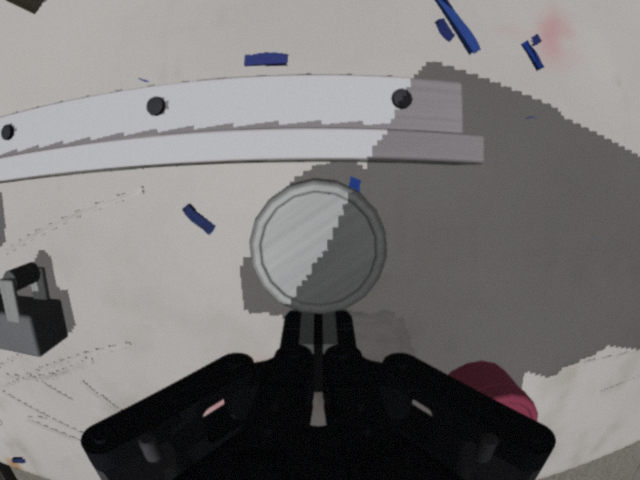

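Tin lid at (317,245), squarely on the fingertips, about 5 mm from the fence edge (row 161). Continuing gently.

Call:
play_rows(
  series=[
    {"dr":[0,0,0],"delta_pos":[1.5,0,0.2],"hand":-1},
    {"dr":[0,0,0],"delta_pos":[1,0,0.14],"hand":-1},
    {"dr":[0,0,0],"delta_pos":[1,0,0.14],"hand":-1},
    {"dr":[0,0,0],"delta_pos":[0,0,0],"hand":-1},
  ],
)

```text
time_s: 5.18
tcp_pos: [0.4549, -0.1022, 0.0133]
orientation: [[0.989, -0.054, 0.14], [-0.054, -0.999, -0.008], [0.14, 0.0, -0.99]]
wrist_force: [-2.0, -0.4, 1.0]
opening: 0.0002
finger_force: 0.4
```

Call:
play_rows(
  series=[
    {"dr":[0,0,0],"delta_pos":[0.7,0,0.1],"hand":-1},
    {"dr":[0,0,0],"delta_pos":[0,0,0],"hand":-1},
  ],
)

```text
time_s: 5.42
tcp_pos: [0.4555, -0.1023, 0.0133]
orientation: [[0.989, -0.054, 0.139], [-0.054, -0.999, -0.008], [0.14, 0.0, -0.99]]
wrist_force: [-1.5, -0.2, -0.2]
opening: -0.0003
finger_force: 0.5
```

Call:
play_rows(
  series=[
    {"dr":[0,0,0],"delta_pos":[0.7,0,0.1],"hand":-1},
    {"dr":[0,0,0],"delta_pos":[0,0,0],"hand":-1},
  ],
)

```text
time_s: 5.68
tcp_pos: [0.4562, -0.1023, 0.0133]
orientation: [[0.989, -0.054, 0.139], [-0.054, -0.999, -0.008], [0.14, 0.0, -0.99]]
wrist_force: [-0.6, 1.1, -0.3]
opening: 0.0001
finger_force: 0.5
```

Call:
play_rows(
  series=[
    {"dr":[0,0,0],"delta_pos":[0.5,0,0.07],"hand":-1},
    {"dr":[0,0,0],"delta_pos":[0,0,0],"hand":-1},
  ],
)

```text
time_s: 5.92
tcp_pos: [0.4567, -0.1023, 0.0133]
orientation: [[0.989, -0.054, 0.139], [-0.054, -0.999, -0.008], [0.14, 0.0, -0.99]]
wrist_force: [-0.3, -0.2, -0.3]
opening: -0.0002
finger_force: 0.6
```

Call:
play_rows(
  series=[
    {"dr":[0,0,0],"delta_pos":[0.5,0,0.07],"hand":-1},
    {"dr":[0,0,0],"delta_pos":[0,0,0],"hand":-1},
  ],
)

```text
time_s: 6.18
tcp_pos: [0.4572, -0.1024, 0.0133]
orientation: [[0.989, -0.054, 0.139], [-0.054, -0.999, -0.008], [0.14, -0.0, -0.99]]
wrist_force: [-1.2, -0.1, 0.2]
opening: 0.0
finger_force: 0.6
```

Call:
play_rows(
  series=[
    {"dr":[0,0,0],"delta_pos":[0.5,0,0.07],"hand":-1},
    {"dr":[0,0,0],"delta_pos":[0,0,0],"hand":-1},
  ],
)

```text
time_s: 6.42
tcp_pos: [0.4577, -0.1024, 0.0133]
orientation: [[0.989, -0.054, 0.139], [-0.054, -0.999, -0.008], [0.14, -0.0, -0.99]]
wrist_force: [-1.8, 0.2, -0.1]
opening: 0.0004
finger_force: 0.6
```

Call:
play_rows(
  series=[
    {"dr":[0,0,0],"delta_pos":[0.5,0,0.07],"hand":-1},
    {"dr":[0,0,0],"delta_pos":[0,0,0],"hand":-1},
  ],
)

```text
time_s: 6.68
tcp_pos: [0.4582, -0.1024, 0.0133]
orientation: [[0.989, -0.054, 0.139], [-0.054, -0.999, -0.008], [0.14, -0.0, -0.99]]
wrist_force: [-0.9, 0.7, 1.0]
opening: 0.0001
finger_force: 0.6
```

```bash
python3 - <<'E'
from h import *
np.set_printoptions(precision=4,suppress=True)
s,c=grab('wrist','w5.png'); print(F(s['tcp_pos']),s['wrist_force'])
g=cv2.cvtColor(c['img'],cv2.COLOR_RGB2GRAY)
cr=cv2.HoughCircles(g[160:360,220:420],cv2.HOUGH_GRADIENT,1.5,50,param1=80,param2=30,minRadius=60,maxRadius=75)[0,0]+[220,160,0]; print(cr,F(onz(s,c,cr[0],cr[1],.038)))
for u in (250,317,370):
    print(u,g[155:205,u])
E
```

```text
[-0.0612 -0.1133] [-0.9176  0.669   1.0407]
[313.75 244.75  64.2 ] [-0.0239 -0.1116]
250 [182 181 181 182 182 183 180 183 181 180 182 184 184 182 182 178 181 179
 186 180 178 164 140 130 164 174 174 172 176 172 176 174 173 172 174 173
 171 174 172 172 173 173 175 174 174 176 172 172 172 174]
317 [184 183 183 180 183 182 182 180 182 181 180 181 182 182 182 183 182 183
 178 162 114  76  62  65  58  68  88 105 114 125 143 150 156 155 153 138
 121 120 135 150 153 156 155 154 154 156 154 157 154 152]
370 [184 181 175 156 128 116 118 121 118 118 118 118 120 120 117 123 122 121
 120 108  96  75  72  80  92  92  96  95  97  95  97  93  96  92  92  97
  95  92  95  97  96  94  95  94  95  96  94  91  83  70]
```

```bash
python3 - <<'E'
from h import *
s,c=load('w5.png')
print([F(onz(s,c,u,v,.028)) for u,v in((250,177),(317,175),(370,175.5))],[F(onz(s,c,317,v,.038)) for v in(179,180.5,182,311)])
E
```

```text
[array([-0.0001, -0.0877]), array([ 0.0004, -0.1128]), array([ 0.0003, -0.1325])] [array([-0.0009, -0.1128]), array([-0.0015, -0.1128]), array([-0.002 , -0.1128]), array([-0.0488, -0.1127])]
```

Call:
play_rows(
  series=[
    {"dr":[0,0,0],"delta_pos":[0.5,0,0.07],"hand":-1},
    {"dr":[0,0,0],"delta_pos":[0,0,0],"hand":-1},
  ],
)

```text
time_s: 6.98
tcp_pos: [0.4587, -0.1024, 0.0133]
orientation: [[0.989, -0.054, 0.139], [-0.054, -0.999, -0.008], [0.14, 0.0, -0.99]]
wrist_force: [-0.4, 0.9, 0.4]
opening: 0.0002
finger_force: 0.6
```

Call:
play_rows(
  series=[
    {"dr":[0,0,0],"delta_pos":[0.5,0,0.07],"hand":-1},
    {"dr":[0,0,0],"delta_pos":[0,0,0],"hand":-1},
  ],
)

```text
time_s: 7.22
tcp_pos: [0.4589, -0.1024, 0.0133]
orientation: [[0.989, -0.054, 0.139], [-0.054, -0.999, -0.007], [0.139, -0.0, -0.99]]
wrist_force: [-1.9, 0.2, 1.0]
opening: -0.0001
finger_force: 1.2
```

Call:
play_rows(
  series=[
    {"dr":[0,0,0],"delta_pos":[0.4,0,0.06],"hand":-1},
    {"dr":[0,0,0],"delta_pos":[0,0,0],"hand":-1},
    {"dr":[0,0,0],"delta_pos":[0,0,0],"hand":-1},
  ],
)

```text
time_s: 7.6
tcp_pos: [0.4591, -0.1024, 0.0132]
orientation: [[0.989, -0.054, 0.138], [-0.054, -0.999, -0.007], [0.139, -0.0, -0.99]]
wrist_force: [-4.4, -0.2, 3.9]
opening: 0.0001
finger_force: 2.3
```

Call:
play_rows(
  series=[
    {"dr":[0,0,0],"delta_pos":[-19.8,0,-2.8],"hand":-1},
    {"dr":[0,-0.14,0],"delta_pos":[0,0,0],"hand":-1},
    {"dr":[0,0,0],"delta_pos":[0,0,-50],"hand":-1},
    {"dr":[0,0,0],"delta_pos":[24.5,25.4,0],"hand":-1},
    {"dr":[0,0,0],"delta_pos":[24.5,25.4,0],"hand":-1},
    {"dr":[0,0,-0.1745],"delta_pos":[0,0,0],"hand":-1},
    {"dr":[0,0,-0.1745],"delta_pos":[0,0,0],"hand":-1},
    {"dr":[0,0,-0.1745],"delta_pos":[0,0,0],"hand":-1},
  ],
)

```text
time_s: 8.6
tcp_pos: [0.4871, -0.1552, 0.0635]
orientation: [[0.889, 0.457, 0.002], [0.457, -0.889, -0.001], [0.002, 0.002, -1.0]]
wrist_force: [0.4, 0.9, 1.5]
opening: -0.0002
finger_force: 0.0
```

Call:
play_rows(
  series=[
    {"dr":[0,0,-0.1745],"delta_pos":[0,0,0],"hand":-1},
    {"dr":[0,0,-0.1745],"delta_pos":[0,0,0],"hand":-1},
    {"dr":[0,0,-0.1745],"delta_pos":[0,0,0],"hand":-1},
    {"dr":[0,0,-0.1745],"delta_pos":[0,0,0],"hand":-1},
    {"dr":[0,0,-0.1745],"delta_pos":[0,0,0],"hand":-1},
    {"dr":[0,0.14,0],"delta_pos":[0,0,0],"hand":-1},
    {"dr":[0,0,0],"delta_pos":[0,0,0],"hand":-1},
  ],
)

```text
time_s: 9.48
tcp_pos: [0.4867, -0.1565, 0.0635]
orientation: [[0.228, 0.973, 0.034], [0.964, -0.23, 0.135], [0.139, 0.002, -0.99]]
wrist_force: [-0.4, -0.2, 0.2]
opening: -0.0002
finger_force: 0.0
```

```bash
python3 - <<'E'
from h import *
np.set_printoptions(precision=4,suppress=True)
s,c=grab('wrist','w6.png'); print(F(s['tcp_pos']),s['tcp_pos'],s['orientation'],s['wrist_force'])
x=s['orientation'][:2,0]; print(x@n_f,x@d_f)
E
```

```text
[-0.0299 -0.1658] [ 0.4867 -0.1565  0.0635] [[ 0.2278  0.9731  0.0342]
 [ 0.9637 -0.2303  0.1348]
 [ 0.139   0.0022 -0.9903]] [-0.4178 -0.2106  0.1825]
0.17664913300339027 0.9743997124682322
```

View pics/w6.png

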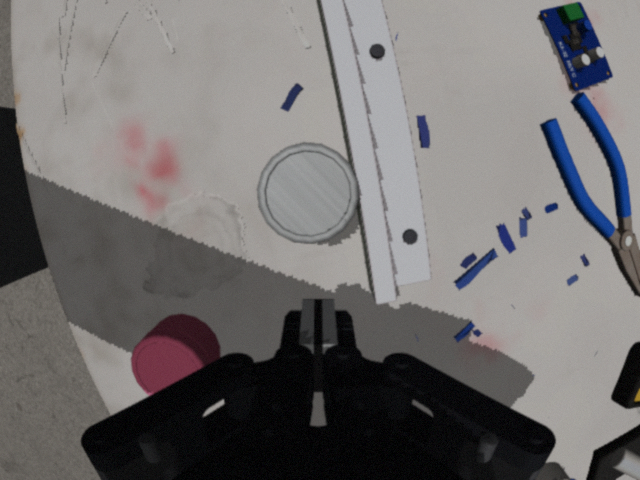

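Tin at (308,193) rests against the fence (edge at column 357), pusher tip at (318,300) right behind, pink one clear at (175,355).

Call:
play_rows(
  series=[
    {"dr":[0,0,0],"delta_pos":[-3.5,0,24.7],"hand":-1},
    {"dr":[0,0,0],"delta_pos":[-3.5,0,24.7],"hand":-1},
    {"dr":[0,0,0],"delta_pos":[5.84,-1.07,0.82],"hand":-1},
    {"dr":[0,0,0],"delta_pos":[3.9,-0.72,0.55],"hand":-1},
    {"dr":[0,0,0],"delta_pos":[3.9,-0.72,0.55],"hand":-1},
    {"dr":[0,0,0],"delta_pos":[3.9,-0.72,0.55],"hand":-1},
    {"dr":[0,0,0],"delta_pos":[3.9,-0.72,0.55],"hand":-1},
    {"dr":[0,0,0],"delta_pos":[3.9,-0.72,0.55],"hand":-1},
  ],
)

```text
time_s: 10.52
tcp_pos: [0.4873, -0.1289, 0.0138]
orientation: [[0.225, 0.974, 0.032], [0.964, -0.227, 0.135], [0.139, 0.001, -0.99]]
wrist_force: [-0.8, -2.4, 2.0]
opening: -0.0002
finger_force: 1.4
```

```bash
cat >> h.py <<'E'
def chk(fn):
    s,c=grab('wrist',fn); g=cv2.cvtColor(c['img'],cv2.COLOR_RGB2GRAY)
    cr=cv2.HoughCircles(g[170:340,220:420],cv2.HOUGH_GRADIENT,1.5,50,param1=80,param2=25,minRadius=58,maxRadius=75)
    print('tcp',F(s['tcp_pos']),s['tcp_pos'],'f',s['wrist_force'])
    if cr is not None:
        u,v,r=cr[0,0]+[220,170,0]; print('tin',u,v,r,F(onz(s,c,u,v,.038)))
E
python3 -c "
from h import *
chk('w7.png')"
```

```text
tcp [-0.0308 -0.1382] [ 0.48729538 -0.12891465  0.01375353] f [-0.75852808 -2.37535348  1.97837115]
tin 315.25 245.75 67.44999694824219 [-0.0252 -0.1015]
```

Call:
play_rows(
  series=[
    {"dr":[0,0,0],"delta_pos":[5.84,-1.07,0.82],"hand":-1},
    {"dr":[0,0,0],"delta_pos":[5.84,-1.07,0.82],"hand":-1},
    {"dr":[0,0,0],"delta_pos":[5.84,-1.07,0.82],"hand":-1},
    {"dr":[0,0,0],"delta_pos":[5.84,-1.07,0.82],"hand":-1},
    {"dr":[0,0,0],"delta_pos":[5.84,-1.07,0.82],"hand":-1},
    {"dr":[0,0,0],"delta_pos":[5.84,-1.07,0.82],"hand":-1},
    {"dr":[0,0,0],"delta_pos":[5.84,-1.07,0.82],"hand":-1},
    {"dr":[0,0,0],"delta_pos":[5.84,-1.07,0.82],"hand":-1},
  ],
)

```text
time_s: 11.58
tcp_pos: [0.4893, -0.0805, 0.0134]
orientation: [[0.225, 0.974, 0.032], [0.964, -0.227, 0.136], [0.14, -0.0, -0.99]]
wrist_force: [-1.5, -2.9, 2.3]
opening: -0.0003
finger_force: 1.2
```

```bash
python3 -c "
from h import *
chk('w8.png')"
```

```text
tcp [-0.0313 -0.0898] [ 0.48934607 -0.08049521  0.01342538] f [-1.47582952 -2.94645998  2.27561371]
tin 322.75 244.25 62.5 [-0.0229 -0.053 ]
```

Call:
play_rows(
  series=[
    {"dr":[0,0,0],"delta_pos":[5.84,-1.07,0.82],"hand":-1},
    {"dr":[0,0,0],"delta_pos":[5.84,-1.07,0.82],"hand":-1},
    {"dr":[0,0,0],"delta_pos":[5.84,-1.07,0.82],"hand":-1},
    {"dr":[0,0,0],"delta_pos":[5.84,-1.07,0.82],"hand":-1},
    {"dr":[0,0,0],"delta_pos":[5.84,-1.07,0.82],"hand":-1},
    {"dr":[0,0,0],"delta_pos":[5.84,-1.07,0.82],"hand":-1},
    {"dr":[0,0,0],"delta_pos":[5.84,-1.07,0.82],"hand":-1},
    {"dr":[0,0,0],"delta_pos":[5.84,-1.07,0.82],"hand":-1},
  ],
)

```text
time_s: 12.62
tcp_pos: [0.4917, -0.0326, 0.0135]
orientation: [[0.225, 0.974, 0.032], [0.964, -0.227, 0.136], [0.14, -0.0, -0.99]]
wrist_force: [-0.1, -1.1, 0.1]
opening: -0.0002
finger_force: 0.6
```

```bash
python3 -c "
from h import *
chk('w9.png')"
```

```text
tcp [-0.0314 -0.0418] [ 0.49172853 -0.03262917  0.01346083] f [-0.05712378 -1.06882998  0.09974833]
tin 316.75 245.75 67.44999694824219 [-0.0253 -0.0052]
```

Call:
play_rows(
  series=[
    {"dr":[0,0,0],"delta_pos":[5.84,-1.07,0.82],"hand":-1},
    {"dr":[0,0,0],"delta_pos":[5.84,-1.07,0.82],"hand":-1},
    {"dr":[0,0,0],"delta_pos":[5.84,-1.07,0.82],"hand":-1},
    {"dr":[0,0,0],"delta_pos":[5.84,-1.07,0.82],"hand":-1},
    {"dr":[0,0,0],"delta_pos":[5.84,-1.07,0.82],"hand":-1},
    {"dr":[0,0,0],"delta_pos":[1.95,-0.36,0.27],"hand":-1},
  ],
)

```text
time_s: 13.42
tcp_pos: [0.4933, -0.0007, 0.0135]
orientation: [[0.224, 0.974, 0.032], [0.964, -0.227, 0.136], [0.14, -0.0, -0.99]]
wrist_force: [-0.9, -0.8, 0.7]
opening: -0.0002
finger_force: 0.6
```

Call:
play_rows(
  series=[
    {"dr":[0,0,0],"delta_pos":[1.95,-0.36,0.27],"hand":-1},
    {"dr":[0,0,0],"delta_pos":[1.95,-0.36,0.27],"hand":-1},
    {"dr":[0,0,0],"delta_pos":[1.95,-0.36,0.27],"hand":-1},
    {"dr":[0,0,0],"delta_pos":[1.95,-0.36,0.27],"hand":-1},
  ],
)

```text
time_s: 13.92
tcp_pos: [0.4937, 0.0069, 0.0135]
orientation: [[0.225, 0.974, 0.032], [0.964, -0.227, 0.136], [0.14, -0.0, -0.99]]
wrist_force: [-1.2, -1.7, 0.1]
opening: -0.0003
finger_force: 0.6
```

Call:
play_rows(
  series=[
    {"dr":[0,0,0],"delta_pos":[1.95,-0.36,0.27],"hand":-1},
    {"dr":[0,0,0],"delta_pos":[1.95,-0.36,0.27],"hand":-1},
    {"dr":[0,0,0],"delta_pos":[1.95,-0.36,0.27],"hand":-1},
  ],
)

```text
time_s: 14.3
tcp_pos: [0.4936, 0.0129, 0.0134]
orientation: [[0.225, 0.974, 0.031], [0.964, -0.227, 0.136], [0.139, -0.001, -0.99]]
wrist_force: [-2.0, -3.6, 1.4]
opening: 0.0002
finger_force: 2.5
```

```bash
python3 -c "
from h import *
chk('w10.png')"
```

```text
tcp [-0.032   0.0037] [0.49355162 0.01285483 0.01343824] f [-2.00200184 -3.60056396  1.42008737]
tin 319.75 247.25 67.44999694824219 [-0.0249  0.0396]
```

Call:
play_rows(
  series=[
    {"dr":[0,0,0],"delta_pos":[1.95,-0.36,0.27],"hand":-1},
    {"dr":[0,0,0],"delta_pos":[1.95,-0.36,0.27],"hand":-1},
    {"dr":[0,0,0],"delta_pos":[1.95,-0.36,0.27],"hand":-1},
    {"dr":[0,0,0],"delta_pos":[0,0,0],"hand":-1},
  ],
)

```text
time_s: 14.85
tcp_pos: [0.4936, 0.0189, 0.0134]
orientation: [[0.225, 0.974, 0.03], [0.964, -0.227, 0.136], [0.139, -0.001, -0.99]]
wrist_force: [-3.7, -4.2, -0.1]
opening: 0.0001
finger_force: 2.1
```

Call:
play_rows(
  series=[
    {"dr":[0,0,0],"delta_pos":[1.95,-0.36,0.27],"hand":-1},
    {"dr":[0,0,0],"delta_pos":[0.97,-0.18,0.14],"hand":-1},
    {"dr":[0,0,0],"delta_pos":[0,0,0],"hand":-1},
  ],
)

```text
time_s: 15.22
tcp_pos: [0.4937, 0.0219, 0.0134]
orientation: [[0.225, 0.974, 0.03], [0.964, -0.227, 0.136], [0.139, -0.001, -0.99]]
wrist_force: [-3.9, -5.0, 0.7]
opening: -0.0001
finger_force: 2.4
```

```bash
python3 -c "
from h import *
chk('w11.png')"
```

```text
tcp [-0.0323  0.0127] [0.49369779 0.02186038 0.01339882] f [-3.88876855 -4.95060803  0.74424197]
tin 318.25 245.75 67.44999694824219 [-0.0256  0.0492]
```

Call:
play_rows(
  series=[
    {"dr":[0,0,0],"delta_pos":[0.97,-0.18,0.14],"hand":-1},
    {"dr":[0,0,0],"delta_pos":[0.97,-0.18,0.14],"hand":-1},
    {"dr":[0,0,0],"delta_pos":[0,0,0],"hand":-1},
  ],
)

```text
time_s: 15.65
tcp_pos: [0.4938, 0.0239, 0.0134]
orientation: [[0.225, 0.974, 0.03], [0.964, -0.227, 0.136], [0.139, -0.001, -0.99]]
wrist_force: [-3.8, -4.4, 1.5]
opening: 0.0002
finger_force: 2.3
```

Call:
play_rows(
  series=[
    {"dr":[0,0,0],"delta_pos":[0.97,-0.18,0.14],"hand":-1},
    {"dr":[0,0,0],"delta_pos":[0.97,-0.18,0.14],"hand":-1},
    {"dr":[0,0,0],"delta_pos":[0,0,0],"hand":-1},
  ],
)

```text
time_s: 16.02
tcp_pos: [0.4939, 0.0259, 0.0134]
orientation: [[0.225, 0.974, 0.03], [0.964, -0.227, 0.136], [0.139, -0.001, -0.99]]
wrist_force: [-3.9, -3.9, 1.1]
opening: -0.0002
finger_force: 2.1
```

```bash
python3 -c "
from h import *
chk('w12.png')"
```

```text
tcp [-0.0324  0.0167] [0.49386612 0.02589353 0.01337321] f [-3.89819549 -3.94216599  1.14294106]
tin 318.25 241.25 62.5 [-0.0254  0.0549]
```

Call:
play_rows(
  series=[
    {"dr":[0,0,0],"delta_pos":[0.97,-0.18,0.14],"hand":-1},
    {"dr":[0,0,0],"delta_pos":[0.97,-0.18,0.14],"hand":-1},
    {"dr":[0,0,0],"delta_pos":[0,0,0],"hand":-1},
  ],
)

```text
time_s: 16.45
tcp_pos: [0.494, 0.0279, 0.0134]
orientation: [[0.225, 0.974, 0.03], [0.964, -0.227, 0.136], [0.139, -0.001, -0.99]]
wrist_force: [-3.1, -3.8, 1.6]
opening: 0.0002
finger_force: 2.0
```

Call:
play_rows(
  series=[
    {"dr":[0,0,0],"delta_pos":[0.97,-0.18,0.14],"hand":-1},
    {"dr":[0,0,0],"delta_pos":[0,0,0],"hand":-1},
  ],
)

```text
time_s: 16.7
tcp_pos: [0.4942, 0.0289, 0.0134]
orientation: [[0.225, 0.974, 0.031], [0.964, -0.227, 0.136], [0.139, -0.001, -0.99]]
wrist_force: [-3.7, -3.0, 0.9]
opening: -0.0
finger_force: 1.9
```

Call:
play_rows(
  series=[
    {"dr":[0,0,0],"delta_pos":[0.97,-0.18,0.14],"hand":-1},
    {"dr":[0,0,0],"delta_pos":[0,0,0],"hand":-1},
  ],
)

```text
time_s: 16.95
tcp_pos: [0.4944, 0.0298, 0.0134]
orientation: [[0.225, 0.974, 0.031], [0.964, -0.227, 0.136], [0.139, -0.001, -0.99]]
wrist_force: [-4.1, -3.5, 0.8]
opening: -0.0002
finger_force: 2.3
```

Call:
play_rows(
  series=[
    {"dr":[0,0,0],"delta_pos":[0.97,-0.18,0.14],"hand":-1},
    {"dr":[0,0,0],"delta_pos":[0,0,0],"hand":-1},
  ],
)

```text
time_s: 17.2
tcp_pos: [0.4943, 0.0306, 0.0134]
orientation: [[0.225, 0.974, 0.031], [0.964, -0.227, 0.136], [0.139, -0.001, -0.99]]
wrist_force: [-3.7, -6.0, 1.0]
opening: 0.0001
finger_force: 3.2
```

Call:
play_rows(
  series=[
    {"dr":[0,0,0],"delta_pos":[0.97,-0.18,0.14],"hand":-1},
    {"dr":[0,0,0],"delta_pos":[0,0,0],"hand":-1},
  ],
)

```text
time_s: 17.45
tcp_pos: [0.4944, 0.0314, 0.0134]
orientation: [[0.225, 0.974, 0.031], [0.964, -0.227, 0.136], [0.139, -0.001, -0.99]]
wrist_force: [-4.2, -7.7, 1.3]
opening: 0.0
finger_force: 4.1
```

Call:
play_rows(
  series=[
    {"dr":[0,0,0],"delta_pos":[0.97,-0.18,0.14],"hand":-1},
    {"dr":[0,0,0],"delta_pos":[0,0,0],"hand":-1},
  ],
)

```text
time_s: 17.7
tcp_pos: [0.4944, 0.0322, 0.0134]
orientation: [[0.225, 0.974, 0.031], [0.965, -0.227, 0.135], [0.139, -0.001, -0.99]]
wrist_force: [-4.5, -8.8, 2.6]
opening: 0.0001
finger_force: 5.0
```

Call:
play_rows(
  series=[
    {"dr":[0,0,0],"delta_pos":[0.97,-0.18,0.14],"hand":-1},
    {"dr":[0,0,0],"delta_pos":[0,0,0],"hand":-1},
    {"dr":[0,0,0],"delta_pos":[0,0,0],"hand":-1},
  ],
)

```text
time_s: 18.08
tcp_pos: [0.4945, 0.033, 0.0134]
orientation: [[0.225, 0.974, 0.031], [0.965, -0.227, 0.135], [0.139, -0.0, -0.99]]
wrist_force: [-4.9, -11.1, 3.3]
opening: -0.0002
finger_force: 5.9
```

Call:
play_rows(
  series=[
    {"dr":[0,0,0],"delta_pos":[-0.97,0.18,-0.14],"hand":-1},
    {"dr":[0,0,0],"delta_pos":[-0.97,0.18,-0.14],"hand":-1},
    {"dr":[0,0,0],"delta_pos":[-0.97,0.18,-0.14],"hand":-1},
    {"dr":[0,0,0],"delta_pos":[-0.97,0.18,-0.14],"hand":-1},
    {"dr":[0,0,0],"delta_pos":[-0.97,0.18,-0.14],"hand":-1},
    {"dr":[0,0,0],"delta_pos":[-1.95,0.36,-0.27],"hand":-1},
    {"dr":[0,0,0],"delta_pos":[-3.9,0.72,-0.55],"hand":-1},
    {"dr":[0,0,0],"delta_pos":[-5.84,1.07,-0.82],"hand":-1},
  ],
)

```text
time_s: 19.08
tcp_pos: [0.4942, 0.0166, 0.0135]
orientation: [[0.225, 0.974, 0.032], [0.964, -0.227, 0.136], [0.14, 0.0, -0.99]]
wrist_force: [0.4, -0.8, 0.6]
opening: -0.0003
finger_force: 0.0
```

Call:
play_rows(
  series=[
    {"dr":[0,0,0],"delta_pos":[-20,3.7,-2.8],"hand":-1},
    {"dr":[0,0,0],"delta_pos":[-20,3.7,-2.8],"hand":-1},
    {"dr":[0,0,0],"delta_pos":[-20,0,-2.8],"hand":-1},
    {"dr":[0,0,0],"delta_pos":[6,0,-42],"hand":-1},
    {"dr":[0,0,0],"delta_pos":[0,0,0],"hand":-1},
    {"dr":[0,0,0],"delta_pos":[0,0,0],"hand":-1},
  ],
)

```text
time_s: 19.82
tcp_pos: [0.4876, -0.0439, 0.0558]
orientation: [[0.225, 0.974, 0.032], [0.964, -0.227, 0.136], [0.14, 0.0, -0.99]]
wrist_force: [0.1, 0.6, -0.8]
opening: 0.0004
finger_force: 0.0
```

```bash
python3 - <<'E'
from h import *
s,c=grab('wrist','w13.png'); print(F(s['tcp_pos']),s['tcp_pos'],s['wrist_force'])
E
```

```text
[-0.035  -0.0534] [ 0.48757232 -0.04393812  0.05582953] [ 0.12262521  0.58290062 -0.80073259]
```

View pics/w13.png

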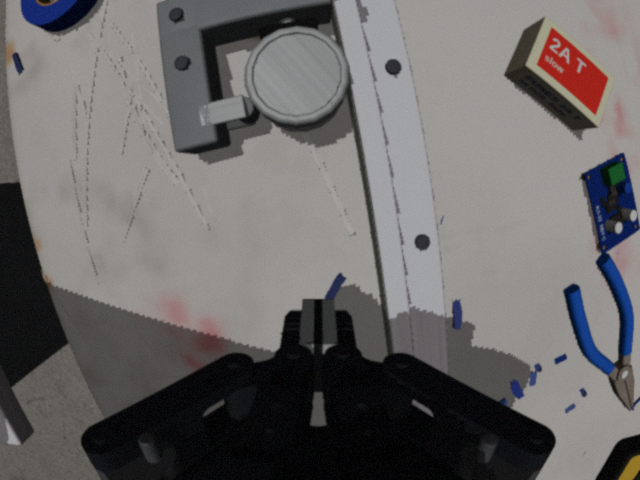

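The tin (297,75) stands against the fence edge, past the roller (≈ (250,105)), and reaches the buffer under its lid's far rim (288,22). Quick position check.

```bash
python3 - <<'E'
from h import *
s,c=load('w13.png'); print(F(onz(s,c,297.5,75.5,.038)))
_,c2=grab('side','s2.png'); g=c2['img']
s1,c1=load('side1.png'); d=cv2.absdiff(c1['img'],g).max(2)
for n,(u,v) in dict(yellow=(244,182),blue=(381,193),carton=(396,236)).items(): print(n,(d[v-18:v+18,u-14:u+14]>40).mean())
E
```

```text
[-0.0251  0.0549]
yellow 0.000992063492063492
blue 0.16170634920634921
carton 0.0
```

```bash
python3 -c "
from rig import ctrl
print(ctrl.sign_off())"
```

```text
the job is handed in; nothing more can be done
None
```

The tin is parked against the fence, past the roller and on the buffer. It was seated with about 11 N, then the gripper backed off, and I handed the job in at about 20 s. The sign-off returned no verdict. The remaining roller and buffer forces on the tin were not measured. The yellow bottle and carton look unmoved in the side view; the picture around the blue bottle changed (I assumed arm or shadow and didn't check), though the arm never worked near it.

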